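Tip the tall carton barcode-down onto the checkout scanner

ROBOT

A 6-joint arm with a two-finger parallel gripper is mounted at the origin on the work surface. World frame = base frame: x ahead of the robot, y to its left, z up, the work surface at z = 0. Lengths are in m, angles in rad, forces in N, time in s.
With the tool pointing down it reaches from about 0.25 to 0.725 m from the base axis. Payload 4 kg.
Tool frame: the origin (TCP) lies midway between the tips of the shut fingers; the grasp point (between the pads) lies 19 mm behind it; z points along the fingers, x is the direction in which the jaws open and shut, and the axes are right-handed (so a half turn about z gives the same grasp; the last joint's range is limited). The gripper opens to 85 mm and grips with 20 to 120 N. Pads are 22 mm wide; open, the fingers measure 114 mm over their backs; the gripper's body (76 mm by 85 mm) begins 54 mm behind the grasp point. The pads swing forward as they close: fully open they stand 13 mm farther back than shut.
Start: joints at [-1.286, 0.241, 0.005, 1.335, 0, 1.571], TCP at [0.14, -0.48, 0.231] pointing down, gripper open.
Joint ranges: [-2.72, 2.72], [-1.05, 1.87], [-1.09, 1.28], [-1.99, 2.15], [-1.42, 1.44], [-3.14, 3.14]. Speed limits (rad/s): [2.79, 2.79, 3.14, 3.14, 3.14, 3.14].

INTERFACE

Orientations are given as a unit quaternion [x, y, z, w].
In Python, from workcell import bot, vision, ticket gives the robot as it stands.
- The arm moves only by the tool play_rows, never from a script. Its argument "deltas" is one flat list of numbers, 5 for each row, row after row: the opening, from 0 (shut) to 1 (fully open), then the shift along the tool's x, y, z in units of 60 mm (1.0 is 60 mm), then the turn about the tool's z in degrees. A call has 1 to 12 rows; each row shifts and turns the pose as measured when the row begins, along the tool's axes as they then stand; what a row does not reach is not made up. A row lasts 1/8 s, in which the tool goes at most 62.5 mm and 10.7 degrees, less where a joint would pass 70% of its speed; a pose out of reach is approached as far as the arm can. A call is refused whole if a number of a shift passes 1 or a number of a turn 10.7, either way. A call with a gripper value outside its range is refused whole. The fingers move at their own pace and stop on an object; the grip force is fixed at half the most. Time passes only in rows, so rows that do not move let the fingers close. It gives the time, the measured TCP pose, the force and the opening at its end, in the units of the state.
- bot.get_obs(): the state, without advancing time (a new reading comes with each control period).
- vision.camera(name): name is "scene" or "side" or "wrist"; returns a dict with "color" (384x512x3 uint8, blue, green, red), "intrinsics" (3x3 intrinsics, pixels), "rvec" (rotation vector, rad) and "tvec" (3), from world to camera coordinates, as OpenCV has them. Camera axes: x right, y down, z forward; pixel columns grow to the right and rows downward; lengths in m; the calibration is good to about 2 mm. The wrist camera is an equidistant fisheye: a pixel r from the principal point sees the ray r / f radians off the axis. A picture is of the moment at which its call begins. There is no depth.
- ticket.job_done(): hands the job in, once; it reports no verdict.
The state is a dict: "clock": time; "joint_pos": joint angles; "joint_vel": joint speeds; "tau": joint torques, N m; "eef_pos": TCP position; "tool_rot": TCP orientation; "ft_force": force on the tool from outside, world axes, zero at the start; "ft_torque": the same for the moment, N m; "grip_width": finger opening in m.
Only numpy, scipy, OpenCV 4.12 (cv2) and the standard library are available. Lean on these libraries where they do the work, as an engineer would, in place of code of your own. Each camera call takes 0.05 s, during which the arm holds its last target. There are 200 camera calls.

TASK

Scan the tall carton at the checkout without picking it up: with your fingertips slide it, standing, across the counter until its foot is up against the edge of the scanner's steel plate, then push it high on its back so that it topples forward and lies flat with its barcode face down on the scanner's glass. Only push it, never lift or carry it, and leave the other goods around the scanner where they stand.

Things in the scene. Friction and masses are not known exactly. Their poses are not given: they have to be found in the camera images.
- scanner: In-counter barcode scanner, fixed: a square stainless plate 290 x 290 mm, 4 mm proud of the counter, with a dark square glass window 150 x 150 mm flush in its middle. Origin at the centre of the plate, at counter level; x and y along its sides, z up. The carton starts on the counter off the plate's +y edge (the edge 145 mm from the origin), to the robot's left.
- glass (a point): Centre of the scanner's glass window, on its upper face (4 mm above the counter); axes as the scanner's.
- carton: The tall carton, loose, upright, 45 to 115 mm from the plate: 110 mm wide (x), 60 deep (y), 170 high (z), 0.2 to 0.45 kg, rigid. Origin: centre of its underside. Its broad -y face, towards the scanner within 15 degrees, bears the barcode; the +y face (round picture) is its back. Friction on the counter 0.5 to 0.7: pushed lower than about 35 mm up it slides, pushed higher it may tip.
- barcode (a point): Centre of the carton's barcode (38 x 26 mm, black bars on a white patch), on its broad -y face, 125 mm above its foot and midway across.
- front_foot (a point): Middle of the bottom edge of the carton's barcode face: the edge that goes up against the plate and over which the carton topples.
- carton_mid (a point): Centre of the tall carton, half-way up (85 mm above its underside).
- teabox_mid (a point): Centre of a low carton in the same print as the tall one, 100 x 65 x 75 mm high, standing on the counter beyond the tall one as the robot sees it; leave it alone.
- flat_tin_mid (a point): Centre of a flat round tin, 86 mm across, 36 mm high, on the counter beyond the far edge of the scanner plate; leave it alone.
- spice_jar_mid (a point): Centre of a small jar, 44 mm across, 95 mm high, beyond the far edge of the scanner plate; leave it alone.
- honey_jar_mid (a point): Centre of a glass jar, 68 mm across, 100 mm high, on the bagging side (right) of the scanner plate; leave it alone.
- food_can_mid (a point): Centre of a food can, 73 mm across, 110 mm high, on the bagging side (right) of the scanner plate; leave it alone.

How it is judged:
By the outcome, as a careful person would: the job done as asked, in the order asked, and still so for the second after the job is handed in, with the robot touching nothing.
It also fails if it takes over 48 s, if anything falls off the work surface, if the arm or the gripper's body presses on something with over 40 N, if the wrist force passes 120 N, or if a joint passes its speed limit or range.

## Working session

There is one attempt and no reset: what is moved stays moved. The work goes in short steps, Python scripts to look and compute and a tool call to move; the robot and the scene stay as the last step left them, time stands still between calls to the robot, and variables do not carry over. Pictures are saved under pics/ and viewed, about 8 in all and at most 12, crops included, and the job is handed in when it is done.

Besides the shell and the picture viewer there is one more tool, called after "Emit:" as name(argument=value, ...) on one line, values as JSON. play_rows: Moves the arm, as the interface text tells. Its arguments: {"type":"object","properties":{"deltas":{"type":"array"}},"required":["deltas"]}

```bash
mkdir -p pics; ls
python3 - <<'E'
from workcell import bot, vision
import cv2
for n in ("scene","side"):
    c=vision.camera(n); cv2.imwrite(f"pics/{n}0.png",c["color"]); print(n,c["intrinsics"],c["rvec"],c["tvec"])
o=bot.get_obs();print(o)
E
```

```text
pics
scene [[440.28693274   0.         249.38031792]
 [  0.         440.28693274 194.19706414]
 [  0.           0.           1.        ]] [ 1.14742186  2.2533212  -1.06344453] [ 0.38921071 -0.20710921  1.49146611]
side [[410.28005974   0.         255.22283579]
 [  0.         410.28005974 193.18801084]
 [  0.           0.           1.        ]] [ 1.00658103 -2.54693566  0.95938131] [0.4009766  0.43139334 0.7395672 ]
{'clock': 0.1, 'joint_pos': array([-1.28600566e+00,  2.41371347e-01,  3.86727629e-03,  1.33519580e+00,
       -3.40270541e-05,  1.57080789e+00]), 'joint_vel': array([-0.00085467, -0.0008908 ,  0.0015261 , -0.00123859,  0.00107498,
       -0.00037352]), 'tau': array([-5.33090733e-04, -3.73137403e+01,  2.53010845e+01,  1.08227527e-02,
       -6.04283923e-05, -6.31805605e-06]), 'eef_pos': array([ 0.14031095, -0.4793254 ,  0.23048832]), 'tool_rot': array([ 8.00295050e-01, -5.99605643e-01, -7.71906373e-04, -5.57063195e-04]), 'ft_force': array([-0.33074233, -0.4590473 ,  0.64138346]), 'ft_torque': array([ 0.05267419, -0.0293339 , -0.00553243]), 'grip_width': 0.08560396465345653}
```

View pics/scene0.png

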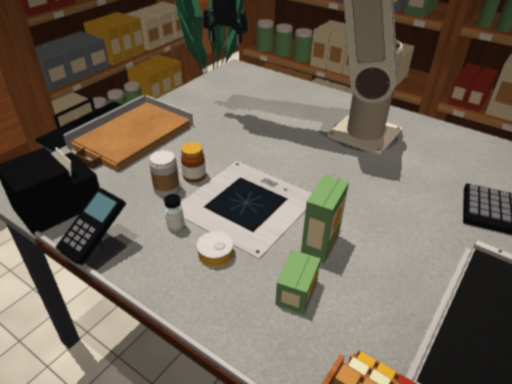

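View pics/side0.png

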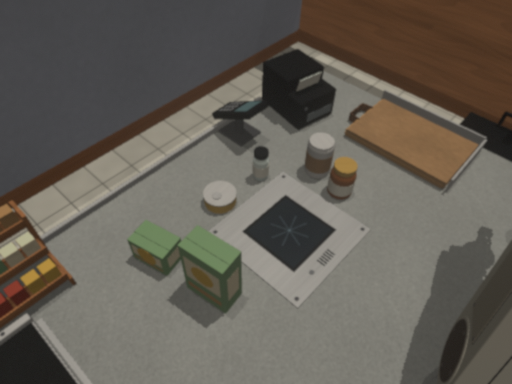

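The scene view looks back at the robot: plate at about (245,205), carton about (325,220), tea box about (298,282). The side view shows the carton's back with the round picture at about (210,270). I'll enlarge both.

Run:
```python
import cv2, numpy as np
a=cv2.imread("pics/scene0.png")[150:320,170:370]; b=cv2.imread("pics/side0.png")[160:320,120:380]
cv2.imwrite("pics/c1.png",cv2.resize(a,None,fx=3.5,fy=3.5,interpolation=cv2.INTER_CUBIC))
cv2.imwrite("pics/c2.png",cv2.resize(b,None,fx=3,fy=3,interpolation=cv2.INTER_CUBIC))
```

```text
(no output)
```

View pics/c1.png

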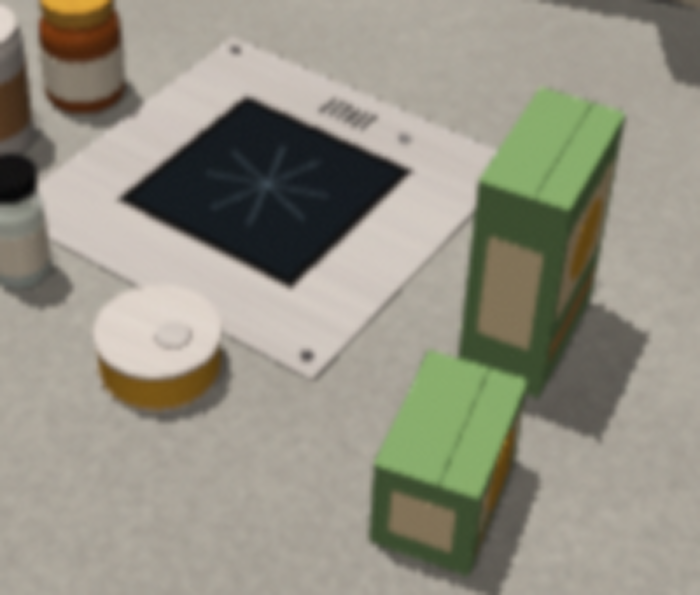

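View pics/c2.png

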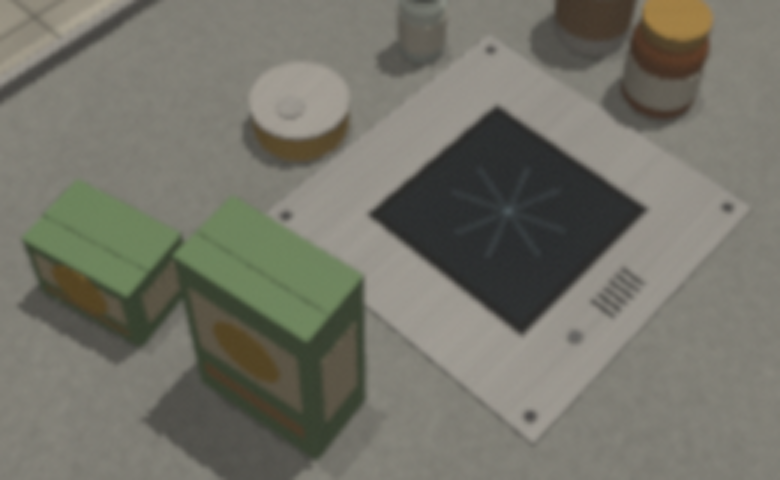

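Readings in crop pixels:
- **Scene, glass corners:** (247,97), (411,171), (291,286), (120,198).
- **Scene, carton top:** (550,88), (625,118), (571,210), (480,183).
- **Side, glass corners:** (497,107), (647,210), (522,334), (370,213).
- **Side, carton top:** (235,197), (363,277), (308,342), (177,257).

```bash
cat > h.py <<'E'
import numpy as np, cv2
from scipy.optimize import least_squares
CAL={"scene":(440.28693,249.38032,194.19706,[1.14742186,2.2533212,-1.06344453],[0.38921071,-0.20710921,1.49146611]),
"side":(410.28006,255.22284,193.18801,[1.00658103,-2.54693566,0.95938131],[0.4009766,0.43139334,0.7395672])}
def K(n): f,cx,cy,_,_=CAL[n]; return np.array([[f,0,cx],[0,f,cy],[0,0,1.]])
def unproj(n,px,z):
    R=cv2.Rodrigues(np.array(CAL[n][3]))[0]; t=np.array(CAL[n][4])
    d=(R.T@np.linalg.inv(K(n))@np.c_[px,np.ones(len(px))].T).T; c=-R.T@t
    return c+d*((z-c[2])/d[:,2])[:,None]
def proj(n,P): return cv2.projectPoints(np.array(P,float),np.array(CAL[n][3]),np.array(CAL[n][4]),K(n),None)[0][:,0]
def crop(p,s,o): return (np.array(p,float)+.5)/s-.5+np.array(o)
E
python3 - <<'E'
from h import *
S=lambda p:crop(p,3.5,(170,150)); D=lambda p:crop(p,3,(120,160))
sets={"glass":(.004,[(247,97),(411,171),(291,286),(120,198)],[(497,107),(647,210),(522,334),(370,213)]),
"plate":(.004,[(230,38),(316,380)],[(488,38),(748,207),(533,442),(270,213)]),
"carton":(.17,[(550,88),(625,118),(571,210),(480,183)],[(235,197),(363,277),(308,342),(177,257)]),
"cbot":(0,[(462,355),(533,395)],[(320,458),(365,402)]),
"tea":(.075,[(430,352),(527,378),(477,497),(375,463)],[(82,180),(183,238),(128,295),(25,240)]),
"tin":(.036,[(157,335)],[(300,100)]), "spice":(0.0,[(22,270)],[(422,50)])}
for k,(z,a,b) in sets.items():
    for n,p in(("scene",S(a)),("side",D(b))):
        w=unproj(n,p,z)[:,:2]; print(k,n,w.round(3).tolist(),"mean",w.mean(0).round(4))
        if len(w)==4: print("   sides",np.linalg.norm(w-np.roll(w,-1,0),axis=1).round(3),"ang",np.degrees(np.arctan2(*(np.roll(w,-1,0)-w).T[::-1])).round(1))
E
```

```text
glass scene [[0.453, -0.186], [0.454, -0.024], [0.615, -0.025], [0.614, -0.188]] mean [ 0.5338 -0.106 ]
   sides [0.162 0.162 0.163 0.161] ang [ 89.7  -0.3 -90.4 179.4]
glass side [[0.612, -0.19], [0.449, -0.189], [0.45, -0.027], [0.614, -0.028]] mean [ 0.5312 -0.1085]
   sides [0.163 0.163 0.164 0.161] ang [179.9  89.5  -0.6 -90.7]
plate scene [[0.393, -0.25], [0.679, 0.041]] mean [ 0.536  -0.1043]
plate side [[0.673, -0.249], [0.389, -0.25], [0.388, 0.037], [0.674, 0.028]] mean [ 0.531  -0.1086]
   sides [0.284 0.287 0.285 0.277] ang [-179.8   90.1   -1.7  -90.2]
carton scene [[0.501, 0.102], [0.501, 0.157], [0.603, 0.17], [0.613, 0.114]] mean [0.5546 0.1356]
   sides [0.055 0.103 0.058 0.113] ang [  89.9    7.8  -79.4 -174.1]
carton side [[0.605, 0.109], [0.499, 0.096], [0.491, 0.152], [0.596, 0.167]] mean [0.5481 0.131 ]
   sides [0.106 0.057 0.106 0.058] ang [-172.7   98.1    7.9  -81.5]
cbot scene [[0.597, 0.107], [0.601, 0.165]] mean [0.5991 0.1362]
cbot side [[0.493, 0.149], [0.5, 0.095]] mean [0.4964 0.1222]
tea scene [[0.672, 0.121], [0.655, 0.181], [0.753, 0.202], [0.767, 0.142]] mean [0.7117 0.1615]
   sides [0.062 0.1   0.062 0.097] ang [ 105.5   12.2  -77.2 -167.8]
tea side [[0.76, 0.138], [0.663, 0.12], [0.654, 0.179], [0.746, 0.201]] mean [0.7059 0.1593]
   sides [0.099 0.06  0.095 0.065] ang [-169.5   98.8   13.5  -77.3]
tin scene [[0.733, -0.051]] mean [ 0.7333 -0.0514]
tin side [[0.724, -0.056]] mean [ 0.7236 -0.0563]
spice scene [[0.715, -0.196]] mean [ 0.7146 -0.1964]
spice side [[0.71, -0.198]] mean [ 0.7096 -0.1978]
```

Emit:
play_rows(deltas=[1,0,0,-0.3,8.15,1,0,0,-0.3,8.15,1,-0.84,-0.46,0,0,1,-0.84,-0.46,0,0,1,-0.84,-0.46,0,0,1,-0.84,-0.46,0,0,1,-0.84,-0.46,0,0,1,-0.84,-0.46,0,0,1,-0.84,-0.46,0,0,1,-0.84,-0.46,0,0,1,-0.84,-0.46,0,0,1,-0.84,-0.46,0,0])

```text
clock: 1.6
eef_pos: [0.4277, 0.0131, 0.2661]
tool_rot: [0.711, -0.703, -0.01, -0.009]
ft_force: [-0.1, -0.5, 1.1]
grip_width: 0.0853
```

Emit:
play_rows(deltas=[1,-0.84,-0.4,0,0.6,1,-0.84,-0.4,0,0,1,-0.84,-0.45,0,0,1,-0.84,-0.45,0,0,1,-0.84,-0.45,0,0,1,0,0,0,0])

```text
clock: 2.35
eef_pos: [0.5526, 0.1523, 0.2796]
tool_rot: [0.772, -0.632, -0.055, -0.038]
ft_force: [-0.7, -0.7, -0.0]
grip_width: 0.0853
```

Run:
```python
from workcell import bot, vision
import cv2
c=vision.camera("wrist"); cv2.imwrite("pics/w1.png",c["color"]); print(bot.get_obs()["eef_pos"],bot.get_obs()["tool_rot"])
```

```text
[0.55165404 0.15135812 0.27955126] [ 0.7716019  -0.63257617 -0.05551474 -0.03736314]
```

View pics/w1.png

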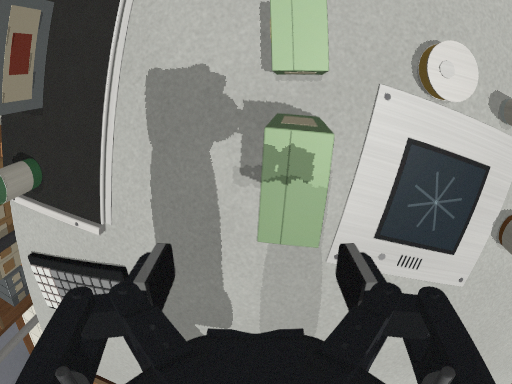

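The arm stopped short and tilted, probably on the last joint's range. I'll check the joints.

Run:
```python
from workcell import bot
o=bot.get_obs();print(o["joint_pos"].round(3))
```

```text
[0.197 0.384 0.321 1.521 0.133 3.141]
```

The last joint is at its limit, so the tool tilted about 7° the wrong way. I'll unwind it towards the other limit, where the tilt can be undone or reversed.

Emit:
play_rows(deltas=[1,0,0,-0.1,-10.6,1,0,0,0,-10.6,1,0,0,0,-10.6,1,0,0,0,-10.6,1,0,0,0,-10.6,1,0,0,0,-10.6,1,0,0,0,-10.6,1,0,0,0,-10.6,1,0,0,0,-10.6,1,0,0,0,-10.6,1,0,0,0,-10.6,1,0,0,0,-10.6])

```text
clock: 3.9
eef_pos: [0.5395, 0.1372, 0.2838]
tool_rot: [0.903, 0.425, 0.003, -0.065]
ft_force: [-0.5, 0.0, -0.3]
grip_width: 0.0854
```

Emit:
play_rows(deltas=[1,0,0,0,-10.6,1,0,0,0,-10.6,1,0,0,0,-10.6,1,0,0,0,-10.6,1,0,0,0,-10.6,1,0,0,0,-10.6,1,0,0,0,-10.6,1,0,0,0,-10.6,1,0,0,0,-10.6,1,0,0,0,-10.6,1,0,0,0,-10.6,1,0,0,0,-10.6])

```text
clock: 5.4
eef_pos: [0.5264, 0.1233, 0.2831]
tool_rot: [0.006, 0.998, 0.056, -0.03]
ft_force: [0.2, 0.3, 0.3]
grip_width: 0.0855
```

```bash
cat > s.py <<'E'
from workcell import bot
import numpy as np
from scipy.spatial.transform import Rotation as R
o=bot.get_obs(); M=R.from_quat(o["tool_rot"]).as_matrix()
print(o["clock"],o["joint_pos"].round(3),o["eef_pos"].round(4)); print("X",M[:,0].round(3),"Y",M[:,1].round(3),"Z",M[:,2].round(3),"F",o["ft_force"].round(1))
def d(v): print("delta",v,(M.T@np.array(v)/.06).round(3))
E
python3 s.py
```

```text
5.4 [ 0.162  0.341  0.269  1.539  0.121 -1.4  ] [0.5264 0.1233 0.2831]
X [-0.998  0.008  0.061] Y [0.015 0.994 0.112] Z [-0.059  0.112 -0.992] F [0.2 0.3 0.3]
```

Emit:
play_rows(deltas=[1,0,0,0,-10.6,1,0,0,0,-10.6,1,0,0,0,-10.6,1,0,0,0,-10.6,1,0,0,0,-10.6,1,0,0,0,-10.6,1,0,0,0,-10.6,1,0,0,0,-10.6,1,0,0,0,-10.6,1,0,0,0,-10,1,0,0,0,-10])

```text
clock: 6.78
eef_pos: [0.4927, 0.1868, 0.2819]
tool_rot: [0.813, -0.582, -0.029, -0.008]
ft_force: [0.8, 1.4, 0.2]
grip_width: 0.0855
```

```bash
python3 s.py
```

```text
6.775 [ 0.331  0.297  0.21   1.504  0.055 -3.141] [0.4927 0.1868 0.2819]
X [ 0.322 -0.945 -0.055] Y [-0.946 -0.324  0.021] Z [-0.038  0.045 -0.998] F [0.8 1.4 0.2]
```

Emit:
play_rows(deltas=[1,0,0,0,-10,1,0,0,0,-10,1,0,0,0,-10,1,0,0,0,-10])

```text
clock: 7.28
eef_pos: [0.3864, 0.3341, 0.2813]
tool_rot: [0.919, -0.391, 0.036, 0.03]
ft_force: [1.1, -0.5, -0.1]
grip_width: 0.0851
```

```bash
python3 s.py
```

```text
7.275 [ 0.766  0.268  0.167  1.497 -0.09  -3.141] [0.3864 0.3341 0.2813]
X [ 0.692 -0.716  0.09 ] Y [-0.721 -0.693  0.027] Z [ 0.043 -0.084 -0.996] F [ 1.1 -0.5 -0.1]
```

Emit:
play_rows(deltas=[1,0.8,0,0,-5,1,0.8,0,0,-5,1,0.8,0,0,-5])

```text
clock: 7.65
eef_pos: [0.3841, 0.3276, 0.3004]
tool_rot: [0.928, -0.358, 0.082, 0.069]
ft_force: [-0.2, -0.7, -0.2]
grip_width: 0.0853
```

```bash
python3 s.py
```

```text
7.65 [ 0.828  0.282  0.22   1.577 -0.204 -3.141] [0.3841 0.3276 0.3004]
X [ 0.73  -0.653  0.202] Y [-0.675 -0.734  0.069] Z [ 0.103 -0.186 -0.977] F [-0.2 -0.7 -0.2]
```

Emit:
play_rows(deltas=[1,0,0,0,9.6,1,0,0,0,9.6,1,0,0,0,9.6,1,0,0,0,9.6,1,0,0,0,9.6,1,0,0,0,0])

```text
clock: 8.4
eef_pos: [0.3857, 0.3206, 0.3024]
tool_rot: [-0.689, 0.716, -0.106, -0.029]
ft_force: [-0.6, 0.4, 0.3]
grip_width: 0.0855
```

```bash
echo 'import sys
t=np.array([float(a) for a in sys.argv[1:4]]) if len(sys.argv)>3 else None
if t is not None: d(t-o["eef_pos"])' >> s.py; python3 s.py .558 .28 .12
```

```text
8.4 [ 0.819  0.277  0.217  1.582 -0.208 -2.277] [0.3857 0.3206 0.3024]
X [-0.048 -0.981  0.188] Y [-0.993  0.027 -0.111] Z [ 0.104 -0.192 -0.976] F [-0.6  0.4  0.3]
delta [ 0.17227251 -0.04060385 -0.1823533 ] [-0.045 -2.534  3.393]
```

Emit:
play_rows(deltas=[1,0,-0.5,0.65,-1.5,1,0,-0.5,0.65,-1.3,1,0,-0.5,0.65,0,1,0,-0.5,0.65,0,1,0,-0.5,0.65,0,1,0,0,0,0])

```text
clock: 9.15
eef_pos: [0.5615, 0.2806, 0.1246]
tool_rot: [0.712, -0.693, 0.105, 0.032]
ft_force: [-1.1, -0.3, -0.4]
grip_width: 0.0854
```

```bash
python3 s.py .559 .265 .004
```

```text
9.15 [ 0.569  0.563  0.188  1.211 -0.22  -2.598] [0.5615 0.2806 0.1246]
X [ 0.016 -0.981  0.194] Y [-0.994 -0.036 -0.1  ] Z [ 0.105 -0.192 -0.976] F [-1.1 -0.3 -0.4]
delta [-0.00252269 -0.01559005 -0.12058285] [-0.136  0.252  2.007]
```

Emit:
play_rows(deltas=[1,-0.05,0.08,0.63,0,1,-0.05,0.08,0.63,0,1,-0.03,0.08,0.6,0,1,0,0,0,0])

```text
clock: 9.65
eef_pos: [0.5599, 0.2664, 0.0154]
tool_rot: [0.714, -0.691, 0.106, 0.03]
ft_force: [0.1, -0.6, 0.6]
grip_width: 0.0853
```

```bash
python3 s.py .559 .23 .003
python3 - <<'E'
from workcell import vision
import cv2,numpy as np
a=vision.camera("scene")["color"][130:330,220:460];b=vision.camera("side")["color"][130:330,80:320]
cv2.imwrite("pics/p1.png",cv2.resize(np.hstack([a,b]),None,fx=1.66,fy=1.66,interpolation=cv2.INTER_CUBIC))
E
```

```text
9.65 [ 0.551  0.645  0.021  0.953 -0.22  -2.623] [0.5599 0.2664 0.0154]
X [ 0.022 -0.981  0.193] Y [-0.994 -0.043 -0.103] Z [ 0.109 -0.189 -0.976] F [ 0.1 -0.6  0.6]
delta [-0.00086988 -0.03635448 -0.0124103 ] [0.554 0.062 0.315]
```

View pics/p1.png

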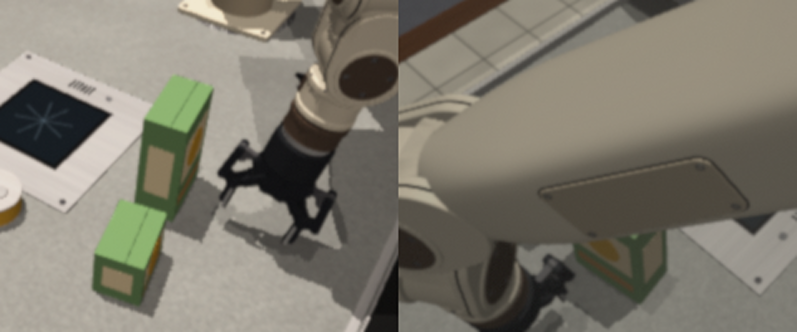

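Scene view: the gripper stands behind the carton, with the near fingertip at about (222,205) in the crop. The knuckle above it looks nearly as far forward, so I'll zoom in.

Run:
```python
from workcell import vision
import cv2,numpy as np
a=vision.camera("scene")["color"][165:285,300:430]
cv2.imwrite("pics/p2.png",cv2.resize(a,None,fx=5,fy=5,interpolation=cv2.INTER_CUBIC))
from h import *
# tip guess: TCP+57X-13Z ; and same point 50mm further back along the finger
T=np.array([.56,.2664,.0154]);X=np.array([.022,-.981,.193]);Z=np.array([.109,-.189,-.976])
for b in(.013,.033,.053,.073,.093): 
    P=[T+.057*X-b*Z,T+.0425*X-b*Z,T-.057*X-b*Z]; print(b,np.round(P[0],3),((proj("scene",P)-[300,165]+.5)*5-.5).round().tolist())
```

```text
0.013 [0.56  0.213 0.039] [[256.0, 425.0], [283.0, 442.0], [479.0, 564.0]]
0.033 [0.558 0.217 0.059] [[272.0, 396.0], [300.0, 413.0], [499.0, 535.0]]
0.053 [0.555 0.221 0.078] [[288.0, 366.0], [317.0, 383.0], [519.0, 506.0]]
0.073 [0.553 0.224 0.098] [[305.0, 336.0], [334.0, 353.0], [540.0, 477.0]]
0.093 [0.551 0.228 0.117] [[323.0, 304.0], [352.0, 322.0], [561.0, 446.0]]
```

View pics/p2.png

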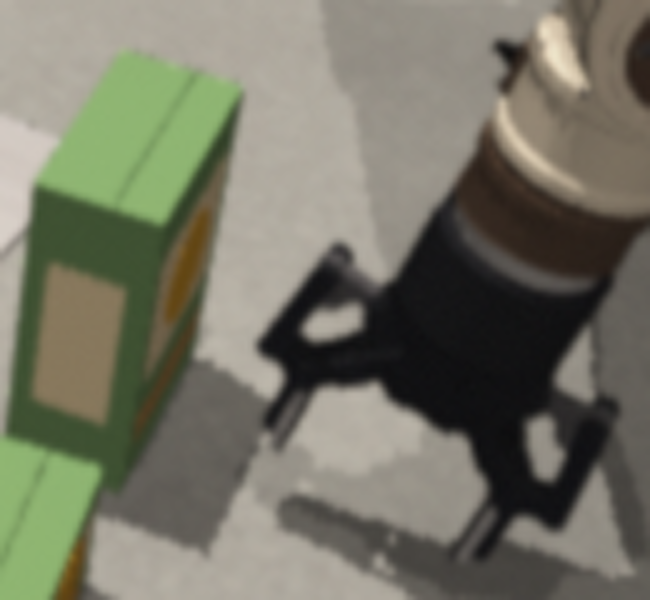

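The tip matches my model, but the finger's knuckle, about 40 mm up, stands roughly 13 mm proud of it. It would touch first and too high, so I need more tilt. Moving to the −y side at this yaw brings joint 6 onto its limit and adds tilt towards −y.

Emit:
play_rows(deltas=[1,0.155,-0.08,-0.8,0,1,0.155,-0.08,-0.8,0,1,0.155,-0.08,-0.8,0,1,0.155,0.1,-0.8,0,1,0.155,0.3,-0.8,0,1,0.88,0.3,0.17,0,1,0.88,0.3,0.17,0,1,0.88,0.04,0.17,0,1,0.88,0.04,0.17,0,1,0.88,0.04,0.17,0])

```text
clock: 11.05
eef_pos: [0.5019, -0.0009, 0.2901]
tool_rot: [0.717, -0.687, 0.118, 0.001]
ft_force: [0.4, 0.7, 0.6]
grip_width: 0.0855
```

```bash
python3 s.py .51 -.14 .26
```

```text
11.05 [ 0.107  0.1   -0.038  1.28  -0.18  -3.093] [ 0.5019 -0.0009  0.2901]
X [ 0.029 -0.985  0.169] Y [-0.985 -0.057 -0.161] Z [ 0.168 -0.162 -0.972] F [0.4 0.7 0.6]
delta [ 0.0080785  -0.13910444 -0.03008476] [2.203 0.08  0.886]
```

Emit:
play_rows(deltas=[1,0.85,0.04,0.17,0,1,0.85,0.04,0.2,0,1,0.85,0.04,0.2,0,1,0.85,0,0.2,0])

```text
clock: 11.55
eef_pos: [0.5012, -0.1132, 0.2961]
tool_rot: [-0.661, 0.736, -0.145, -0.024]
ft_force: [-0.0, 0.7, 0.1]
grip_width: 0.0855
```

```bash
python3 s.py .51 -.14 .26
```

```text
11.55 [-0.085  0.098 -0.039  1.251 -0.233 -3.141] [ 0.5012 -0.1132  0.2961]
X [-0.125 -0.966  0.227] Y [-0.98   0.084 -0.182] Z [ 0.156 -0.245 -0.957] F [-0.   0.7  0.1]
delta [ 0.00879428 -0.02682294 -0.03606272] [ 0.277 -0.072  0.708]
```

Emit:
play_rows(deltas=[1,0.8,0,0.2,-8,1,0.8,0,0.2,-8,1,0.8,0,0.2,-8,1,0.8,0,0.2,-8])

```text
clock: 12.05
eef_pos: [0.4853, -0.0703, 0.324]
tool_rot: [0.731, -0.644, 0.172, 0.143]
ft_force: [0.1, 0.2, 0.8]
grip_width: 0.0854
```

```bash
python3 s.py .51 -.14 .26
```

```text
12.05 [ 0.129  0.158  0.062  1.464 -0.451 -3.141] [ 0.4853 -0.0703  0.324 ]
X [ 0.11  -0.893  0.436] Y [-0.992 -0.128 -0.012] Z [ 0.067 -0.431 -0.9  ] F [0.1 0.2 0.8]
delta [ 0.02468375 -0.06971128 -0.0640253 ] [ 0.618 -0.246  1.488]
```

Emit:
play_rows(deltas=[0.6,0.8,0,0.3,-8,0.6,0.8,0,0.3,-8,0.6,0.8,0,0.3,-6])

```text
clock: 12.42
eef_pos: [0.4762, -0.0515, 0.3555]
tool_rot: [0.767, -0.571, 0.173, 0.236]
ft_force: [0.0, 0.0, 1.0]
grip_width: 0.0508
```

```bash
python3 s.py .51 -.14 .26
```

```text
12.425 [ 0.243  0.24   0.187  1.682 -0.573 -3.141] [ 0.4762 -0.0515  0.3555]
X [ 0.288 -0.795  0.535] Y [-0.958 -0.237  0.164] Z [-0.003 -0.559 -0.829] F [0. 0. 1.]
delta [ 0.03379544 -0.08854378 -0.09552414] [ 0.484 -0.451  2.143]
```

Emit:
play_rows(deltas=[0.6,0,0,0,10.6,0.6,0,0,0,10.6,0.6,0,0,0,10.6,0.6,0,0,0,10.6,0.6,0,0,0,10.6,0.6,0,0,0,10.6,0.6,0,0,0,10.6,0.6,0,0,0,10.6,0.6,0,0,0,10.6,0.6,0,0,0,10.6,0.6,0,0,0,0])

```text
clock: 13.8
eef_pos: [0.4783, -0.0467, 0.3848]
tool_rot: [0.002, 0.958, -0.286, 0.024]
ft_force: [-0.4, 1.0, -0.8]
grip_width: 0.0512
```

```bash
python3 s.py .551 .26 .26
```

```text
13.8 [ 0.251  0.204  0.223  1.7   -0.572 -1.283] [ 0.4783 -0.0467  0.3848]
X [-0.999 -0.01  -0.047] Y [ 0.017  0.837 -0.547] Z [ 0.045 -0.547 -0.836] F [-0.4  1.  -0.8]
delta [ 0.07270359  0.30673233 -0.1247897 ] [-1.165  5.437 -1.005]
```

Emit:
play_rows(deltas=[0.6,-0.2,0.78,-0.5,0,0.6,-0.2,0.78,-0.5,0,0.6,-0.2,0.78,-0.5,0,0.6,-0.2,0.78,-0.5,0,0.6,-0.2,0.85,0,0,0.6,-0.17,0.85,0,0,0.6,0,0.5,0.5,0,0.6,0,0,0,0])

```text
clock: 14.8
eef_pos: [0.5508, 0.2825, 0.2979]
tool_rot: [-0.008, 0.959, -0.281, 0.031]
ft_force: [-0.1, -0.4, 1.2]
grip_width: 0.0516
```

```bash
python3 s.py .551 .23 .04
```

```text
14.8 [ 0.698  0.759  0.866  2.018 -0.47  -0.807] [0.5508 0.2825 0.2979]
X [-0.998 -0.032 -0.055] Y [ 0.002  0.842 -0.539] Z [ 0.063 -0.538 -0.84 ] F [-0.1 -0.4  1.2]
delta [ 1.62405525e-04 -5.24761015e-02 -2.57938980e-01] [0.26  1.581 4.084]
```

Emit:
play_rows(deltas=[0.6,0.045,0.26,0.68,2,0.6,0.045,0.26,0.68,0,0.6,0.045,0.26,0.68,0,0.6,0.045,0.26,0.68,0,0.6,0.045,0.26,0.68,0,0.6,0.04,0.24,0.6,0,0.6,0,0,0,0])

```text
clock: 15.68
eef_pos: [0.5648, 0.2326, 0.0654]
tool_rot: [0.009, 0.961, -0.271, 0.049]
ft_force: [-0.8, 0.3, 0.8]
grip_width: 0.0511
```

```bash
python3 s.py .551 .215 .012
```

```text
15.675 [ 0.628  0.766  0.281  1.356 -0.494 -0.855] [0.5648 0.2326 0.0654]
X [-0.995 -0.009 -0.098] Y [ 0.043  0.853 -0.52 ] Z [ 0.089 -0.522 -0.848] F [-0.8  0.3  0.8]
delta [-0.01381628 -0.01762368 -0.05341017] [0.319 0.202 0.888]
```

Emit:
play_rows(deltas=[0.6,0.15,0.1,0.42,0,0.6,0.15,0.1,0.42,0,0.6,0,0,0,0])

```text
clock: 16.05
eef_pos: [0.5589, 0.2199, 0.0264]
tool_rot: [0.01, 0.962, -0.267, 0.056]
ft_force: [-0.2, 0.1, -0.2]
grip_width: 0.0512
```

```bash
python3 s.py .551 .18 .014;python3 - <<'E'
from workcell import vision
import cv2,numpy as np
a=vision.camera("scene")["color"][150:285,280:440]
cv2.imwrite("pics/p3.png",cv2.resize(a,None,fx=4.5,fy=4.4,interpolation=cv2.INTER_CUBIC))
E
```

```text
16.05 [ 0.619  0.77   0.179  1.227 -0.498 -0.868] [0.5589 0.2199 0.0264]
X [-0.994 -0.011 -0.113] Y [ 0.049  0.858 -0.512] Z [ 0.102 -0.514 -0.852] F [-0.2  0.1 -0.2]
delta [-0.00790039 -0.03991779 -0.01240592] [ 0.161 -0.471  0.505]
```

View pics/p3.png

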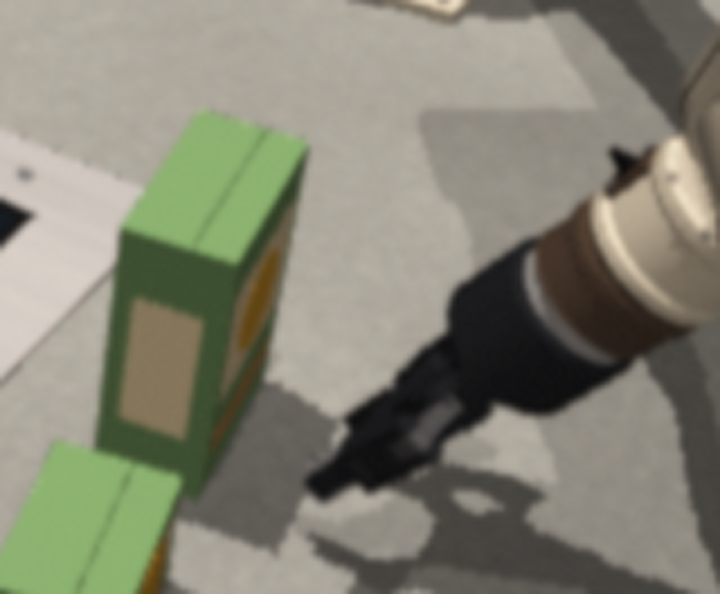

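Scene view: the tool leans about 31°, the fingertips at (315,487) lead near the counter, and the body is well clear of the carton. I'll go down a little and start the low push.

Emit:
play_rows(deltas=[0.6,0.12,0.08,0.13,0,0.6,0,0,0,0,0.6,0.01,-0.15,0.09,0,0.6,0.01,-0.15,0.09,0,0.6,0.01,-0.15,0.09,0,0.6,0,0,0,0])

```text
clock: 16.85
eef_pos: [0.5557, 0.1896, 0.0227]
tool_rot: [0.011, 0.963, -0.263, 0.061]
ft_force: [0.8, 0.7, 0.4]
grip_width: 0.0514
```

```bash
python3 s.py .551 .16 .015
```

```text
16.85 [ 0.583  0.728  0.086  1.144 -0.508 -0.909] [0.5557 0.1896 0.0227]
X [-0.992 -0.011 -0.123] Y [ 0.054  0.861 -0.506] Z [ 0.112 -0.508 -0.854] F [0.8 0.7 0.4]
delta [-0.00473558 -0.02956954 -0.00768988] [ 0.099 -0.364  0.351]
```

Emit:
play_rows(deltas=[0.6,0.06,0.1,0.18,0,0.6,0.03,-0.1,0.12,0,0.6,0.03,-0.1,0.12,0,0.6,0,0,0,0])

```text
clock: 17.35
eef_pos: [0.5528, 0.1748, 0.0051]
tool_rot: [0.011, 0.963, -0.26, 0.064]
ft_force: [-0.6, -1.4, 0.9]
grip_width: 0.0511
```

```bash
python3 s.py .551 .15 .013
```

```text
17.35 [ 0.564  0.724  0.025  1.067 -0.509 -0.934] [0.5528 0.1748 0.0051]
X [-0.992 -0.013 -0.129] Y [ 0.054  0.865 -0.499] Z [ 0.118 -0.502 -0.857] F [-0.6 -1.4  0.9]
delta [-0.00176121 -0.02475794  0.00794926] [ 0.017 -0.425  0.09 ]
```

Emit:
play_rows(deltas=[0.6,0,-0.17,0.03,0,0.6,0,-0.14,0.08,0,0.6,0,-0.14,0.08,0,0.6,0,-0.14,0.08,0])

```text
clock: 17.85
eef_pos: [0.5531, 0.1342, 0.0087]
tool_rot: [0.01, 0.964, -0.259, 0.064]
ft_force: [0.0, 2.2, 1.8]
grip_width: 0.0512
```

```bash
python3 s.py .551 .11 .013
```

```text
17.85 [ 0.505  0.68  -0.05   1.    -0.518 -1.001] [0.5531 0.1342 0.0087]
X [-0.991 -0.013 -0.129] Y [ 0.053  0.866 -0.498] Z [ 0.119 -0.5   -0.858] F [0.  2.2 1.8]
delta [-0.00210285 -0.02423686  0.00432147] [ 0.031 -0.387  0.136]
```

Emit:
play_rows(deltas=[0.6,0,-0.1,0.055,0,0.6,0,-0.08,0.045,0,0.6,0,-0.06,0.035,0,0.6,0,0,0,0])

```text
clock: 18.35
eef_pos: [0.553, 0.1151, 0.0087]
tool_rot: [0.011, 0.964, -0.259, 0.064]
ft_force: [-0.3, 0.7, -0.1]
grip_width: 0.0511
```

```bash
python3 s.py .551 .105 .013;python3 - <<'E'
from workcell import vision
import cv2,numpy as np
a=vision.camera("scene")["color"][150:280,230:400]
cv2.imwrite("pics/p4.png",cv2.resize(a,None,fx=4.5,fy=4.5,interpolation=cv2.INTER_CUBIC))
E
```

```text
18.35 [ 0.477  0.665 -0.082  0.97  -0.523 -1.032] [0.553  0.1151 0.0087]
X [-0.992 -0.012 -0.129] Y [ 0.054  0.865 -0.498] Z [ 0.117 -0.501 -0.857] F [-0.3  0.7 -0.1]
delta [-0.00198896 -0.01006842  0.00434469] [ 0.026 -0.183  0.018]
```

View pics/p4.png

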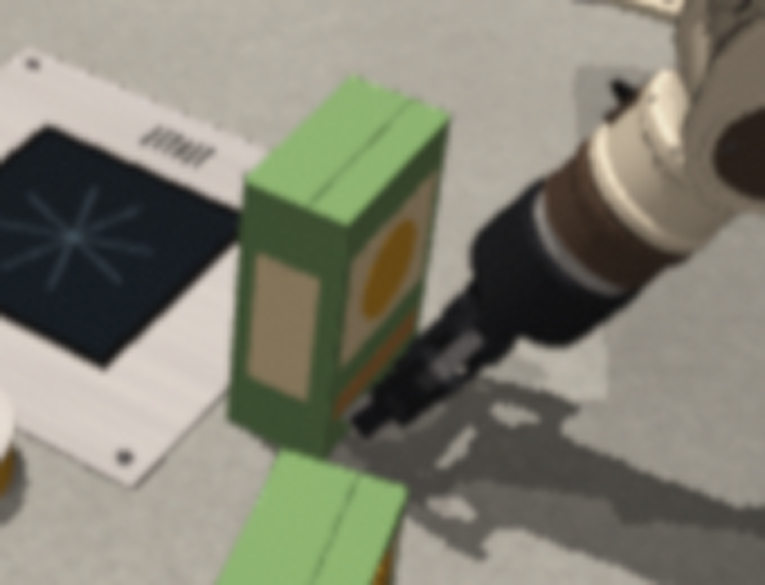

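Scene view: the carton is upright and squarer, with its foot close to the plate edge. Top corners are at (352,75), (450,118), (347,225), (245,180); foot corners at (230,420) and (325,455). I'll compute its pose.

Run:
```python
from h import *
S=lambda p:crop(p,4.5,(230,150))
w=unproj("scene",S([(352,75),(450,118),(347,225),(245,180)]),.17)[:,:2]; print(w.round(4).tolist(),w.mean(0)); print(np.degrees(np.arctan2(*(w[2]-w[1])[::-1])),np.degrees(np.arctan2(*(w[3]-w[0])[::-1])))
print(unproj("scene",S([(230,420),(325,455)]),0).round(4).tolist(), "plate edge",unproj("scene",S([(135,487),(225,400)]),.004).round(4).tolist())
```

```text
[[0.4977, 0.0494], [0.5007, 0.1091], [0.6067, 0.1096], [0.6065, 0.0515]] [0.55290735 0.07989355]
0.23639791736722382 1.0735239346537706
[[0.6043, 0.0518, 0.0], [0.5961, 0.1073, 0.0]] plate edge [[0.6787, 0.0399, 0.004], [0.5964, 0.0432, 0.004]]
```

Emit:
play_rows(deltas=[0.6,0,-0.07,0.04,0,0.6,0,-0.07,0.04,0])

```text
clock: 18.65
eef_pos: [0.5531, 0.1059, 0.0085]
tool_rot: [0.01, 0.964, -0.259, 0.064]
ft_force: [-0.0, 2.6, 0.9]
grip_width: 0.0511
```

Emit:
play_rows(deltas=[0.6,0,-0.05,0.03,0])

```text
clock: 18.77
eef_pos: [0.5542, 0.1045, 0.0085]
tool_rot: [0.011, 0.964, -0.256, 0.065]
ft_force: [-1.7, 13.2, 4.6]
grip_width: 0.0514
```

Emit:
play_rows(deltas=[0.6,0,-0.05,0.03,0])

```text
clock: 18.9
eef_pos: [0.5544, 0.1045, 0.0085]
tool_rot: [0.01, 0.965, -0.253, 0.065]
ft_force: [-6.8, 16.3, 7.6]
grip_width: 0.0511
```

Force jumped to 13–16 N with no further motion: the foot is up against the plate. I'll back off and rise.

Emit:
play_rows(deltas=[0.6,0,0.3,-0.17,0,0.6,0,0.3,-0.17,0,0.6,-0.1,-0.37,-0.64,0,0.6,-0.1,-0.37,-0.64,0,0.6,-0.1,-0.37,-0.64,0,0.6,0,0,0,0])

```text
clock: 19.65
eef_pos: [0.5531, 0.1488, 0.1443]
tool_rot: [0.008, 0.965, -0.256, 0.063]
ft_force: [-0.3, -0.2, -1.0]
grip_width: 0.0513
```

```bash
python3 s.py .553 .125 .145;python3 - <<'E'
from workcell import vision
import cv2,numpy as np
a=vision.camera("scene")["color"][140:280,220:400]
cv2.imwrite("pics/p5.png",cv2.resize(a,None,fx=4.2,fy=4.2,interpolation=cv2.INTER_CUBIC))
E
```

```text
19.65 [ 0.524  0.546  0.113  1.306 -0.509 -0.986] [0.5531 0.1488 0.1443]
X [-0.992 -0.017 -0.126] Y [ 0.048  0.869 -0.493] Z [ 0.117 -0.495 -0.861] F [-0.3 -0.2 -1. ]
delta [-9.26386234e-05 -2.37834842e-02  6.90738878e-04] [ 0.007 -0.35   0.186]
```

View pics/p5.png

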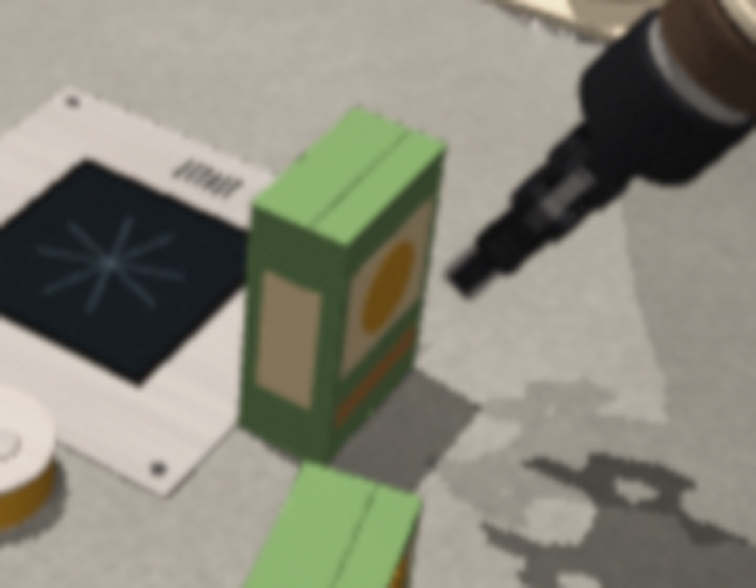

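Scene view: the carton is upright, the foot corner at (240,427) is on the plate edge, and the fingertips at (460,285) are behind its upper back. Now the topple push.

Emit:
play_rows(deltas=[0.6,0,-0.2,0.12,0,0.6,0,-0.2,0.12,0,0.6,0,-0.13,0.075,0,0.6,0,-0.13,0.075,0,0.6,0,-0.13,0.075,0,0.6,0,-0.13,0.075,0,0.6,0,-0.13,0.075,0,0.6,0,-0.13,0.075,0])

```text
clock: 20.7
eef_pos: [0.5506, 0.0594, 0.1369]
tool_rot: [0.006, 0.964, -0.259, 0.057]
ft_force: [-0.3, -0.6, 0.6]
grip_width: 0.051
```

Emit:
play_rows(deltas=[0.6,0,0,0,0,0.6,0,0,0,0,0.6,0,0,0,0])

```text
clock: 21.08
eef_pos: [0.5506, 0.0588, 0.1369]
tool_rot: [0.007, 0.964, -0.259, 0.057]
ft_force: [0.1, 0.6, 0.1]
grip_width: 0.0513
```

```bash
python3 s.py .553 .03 .13;python3 - <<'E'
from workcell import vision
import cv2,numpy as np
a=vision.camera("scene")["color"][140:290,200:390]
cv2.imwrite("pics/p6.png",cv2.resize(a,None,fx=4,fy=4,interpolation=cv2.INTER_CUBIC))
E
```

```text
21.075 [ 0.386  0.47  -0.034  1.172 -0.528 -1.142] [0.5506 0.0588 0.1369]
X [-0.993 -0.016 -0.113] Y [ 0.043  0.866 -0.499] Z [ 0.106 -0.501 -0.859] F [0.1 0.6 0.1]
delta [ 0.00242942 -0.02883703 -0.00693894] [-0.019 -0.357  0.344]
```

View pics/p6.png

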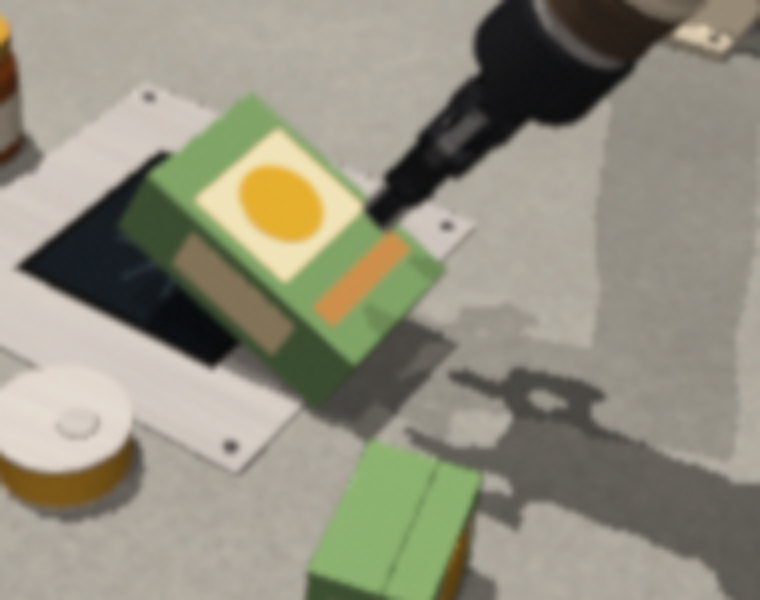

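Scene view: the carton has gone over with its back (round picture) facing up. Back-face corners are at (252,92), (445,270), (352,365), (148,180), and the arm is clear of it. I'll check whether it lies flat.

Run:
```python
from h import *
S=lambda p:crop(p,4,(200,140))
for z in (.064,):
    w=unproj("scene",S([(252,92),(445,270),(352,365),(148,180)]),z)[:,:2]; print(w.round(4).tolist(),w.mean(0),np.linalg.norm(w-np.roll(w,-1,0),axis=1).round(3))
print(unproj("scene",S([(318,405),(118,225)]),.004).round(4))
P=np.array([[.498,.04,.064],[.498,-.13,.064],[.608,.04,.064],[.608,-.13,.064],[.608,.04,.004],[.608,-.13,.004]])
print(((proj("scene",P)-[200,140]+.5)*4-.5).round().tolist())
```

```text
[[0.4234, -0.1288], [0.5102, 0.0765], [0.6165, 0.0748], [0.5472, -0.127]] [ 0.52433695 -0.02614924] [0.223 0.106 0.213 0.124]
[[ 0.604   0.0467  0.004 ]
 [ 0.5391 -0.1601  0.004 ]]
[[404.0, 238.0], [188.0, 142.0], [310.0, 333.0], [87.0, 225.0], [305.0, 404.0], [90.0, 296.0]]
```

The edge lengths don't fit a flat carton, so the picture caught it mid-fall. I'll back the arm away and look again.

Emit:
play_rows(deltas=[0.6,0,0,0,0,0.6,0,0,0,0,0.6,0,0,0,0,0.6,0,0,0,0,0.6,-0.05,0.2,-0.6,0,0.6,-0.05,0.2,-0.6,0,0.6,-0.05,0.2,-0.6,0,0.6,0,0.5,-0.3,0,0.6,0,0.5,-0.3,0,0.6,0,0,0,0])

```text
clock: 22.38
eef_pos: [0.548, 0.2185, 0.2156]
tool_rot: [0.007, 0.964, -0.259, 0.057]
ft_force: [0.2, 0.1, -0.7]
grip_width: 0.0512
```

```bash
python3 s.py;python3 - <<'E'
from workcell import vision
import cv2,numpy as np
a=vision.camera("scene")["color"][130:300,150:370];b=vision.camera("side")["color"][130:320,120:390]
a=cv2.resize(a,(792,612),interpolation=cv2.INTER_CUBIC);b=cv2.resize(b,(810,570),interpolation=cv2.INTER_CUBIC)
cv2.imwrite("pics/p7a.png",a);cv2.imwrite("pics/p7b.png",b)
A=cv2.resize(a,(440,340));B=cv2.resize(b,(358,252));B=cv2.copyMakeBorder(B,0,88,0,0,cv2.BORDER_CONSTANT)
cv2.imwrite("pics/p7.png",np.hstack([A,B]))
E
```

```text
22.375 [ 0.623  0.591  0.377  1.592 -0.487 -0.874] [0.548  0.2185 0.2156]
X [-0.993 -0.015 -0.113] Y [ 0.044  0.866 -0.499] Z [ 0.105 -0.5   -0.859] F [ 0.2  0.1 -0.7]
```

View pics/p7.png

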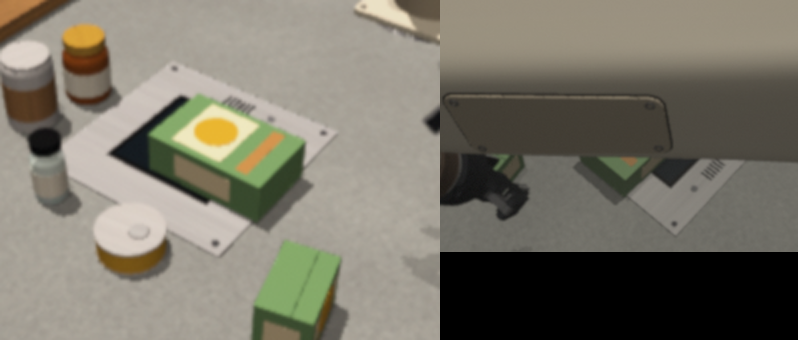

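Scene view: the carton lies flat on the plate, back up, the goods look undisturbed, and the arm is clear. Top corners are at (200,95), (303,143), (256,190), (150,138). One numeric check.

Run:
```python
from h import *
S=lambda p:crop(p,2,(150,130))
w=unproj("scene",S([(200,95),(303,143),(256,190),(150,138)]),.064)[:,:2]
print(w.round(3).tolist(),np.linalg.norm(w-np.roll(w,-1,0),axis=1).round(3))
foot=(w[1]+w[2])/2; top=(w[0]+w[3])/2; u=(top-foot)/np.linalg.norm(top-foot); print("foot",foot,"barcode",foot+.125*u)
t=unproj("scene",S([(288,243),(341,260)]),.075)[:,:2]; print("tea corners",t.round(3), "tin",unproj("scene",S([(131,230)]),.036).round(3))
```

```text
[[0.5, -0.118], [0.505, 0.046], [0.613, 0.045], [0.612, -0.116]] [0.164 0.108 0.161 0.111]
foot [0.55872898 0.04517315] barcode [ 0.5566103  -0.07980889]
tea corners [[0.673 0.125]
 [0.661 0.184]] tin [[ 0.731 -0.051  0.036]]
```

The barcode lies at about (0.557, −0.080), well inside the glass (x 0.46–0.61, y −0.18 to −0.03). The tea box and tin have not moved.

```bash
python3 -c "
from workcell import ticket
print(ticket.job_done())"
```

```text
the job is handed in; nothing more can be done
None
```

The carton now lies flat on the scanner plate, barcode face down on the glass, and I handed the job in at about 22.5 s of the 48 s allowed. It was only pushed, never lifted or carried.

**What I did:** I slid the carton, standing, with two low fingertips until its foot stopped against the plate edge. There the push force rose to about 16 N and the motion stopped. I then backed off and pushed high on its back until it toppled forward.

**Last checks**
- **Position:** the foot is along the plate's edge. The barcode centre is about 25–30 mm from the glass centre, so the whole barcode is within the window.
- **Flatness:** the back-face sides measured 0.161–0.164 m by 0.108–0.111 m, against 170 × 110 mm true. The long side reads a few mm short, which I put down to the coarse pixel reading.
- **Other goods:** the tea box and tin measured where they started. The jars and the can looked undisturbed in the last picture but were not measured.
- **Arm:** it was clear of everything at hand-in.

**What went wrong:**
- Early on the last joint reached its range limit (read 3.141), which tilted the tool.
- I later drove it to the other limit on purpose, to lean the tool about 30° so that the fingertips touched the carton before the gripper body.
- I saw no reading past the limit.
- In the final side view the arm hid part of the carton, so the last measurements rest on the scene camera alone.

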